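Roll a handle rod onto the layout line

ROBOT

A 6-joint arm with a two-finger parallel gripper is mounted at the origin on the work surface. World frame = base frame: x ahead of the robot, y to its left, z up, the work surface at z = 0. Lengths are in mm, angles in rad, forces in N, time in s.
With the tool pointing down it reaches from about 300 to 950 mm from the base axis. Payload 3.1 kg.
Tool frame: the origin (TCP) lies at the very end of the fingers, on their centre line; the grasp point (between the pads) lies ctrl.grasp_offset behind it (ctrl.grasp_offset is the distance from the TCP to the grasp point, in mm); x points along the fingers, y is the direction in which the jaws open and shut, and the axes are right-handed (so a half turn about x gives the same grasp; the last joint's range is limited). The gripper opens to 85 mm and grips with 20 to 120 N. Pads are 22 mm wide; open, the fingers measure 114 mm over their backs; the gripper's body (76 mm by 85 mm) begins 54 mm behind the grasp point. The pads swing forward as they close: fully open they stand 13 mm farther back than shut.
Start: joints at [-1.39, 0.308, 1.634, -0, 1.2, -0.07], TCP at [155.084, -605.459, 231.272] pointing down, gripper open.
Joint ranges: [-3.06, 3.06], [-0.79, 1.96], [0.05, 2.63], [-1.19, 4.34], [0.05, 2.64], [-2.94, 2.94]. Speed limits (rad/s): [2.79, 2.79, 3.14, 3.14, 3.14, 3.14].

INTERFACE

Orientations are given as [roll, pitch, yaw] about the fixed x, y, z axes, in that order (R = Rz(yaw) Ry(pitch) Rx(roll)).
In Python, from bench import ctrl gives the robot as it stands. The module is installed in compiled form; this text tells all that it offers.
- The arm moves only by the shell command python3 -m jog 'ROWS' [FORCE]. ROWS is JSON, a list of rows, each an object of numbers: "dx", "dy", "dz": the shift along the tool's x, y, z in cm; "rx", "ry", "rz": the turn, a rotation vector about the tool's x, y, z in degrees; "hand": the opening, from 0 (shut) to 1 (fully open). A call has 1 to 20 rows; each row shifts and turns the pose as measured when the row begins, along the tool's axes as they then stand; what a row does not reach is not made up. A row lasts 1/12 s, in which the tool goes at most 41.7 mm and 7.16 degrees, less where a joint would pass 70% of its speed; a pose out of reach is approached as far as the arm can. A call is refused whole if a number of a shift passes 4.17 or a number of a turn 7.16, either way. A call with a gripper value outside its range is refused whole. The fingers move at their own pace and stop on an object; FORCE is the grip in N (left out, the last holds). Time passes only in rows, so rows that do not move let the fingers close. It gives the time, the measured TCP pose, the force and the opening at its end, in the units of the state.
- ctrl.state(): the state, without advancing time (a new reading comes with each control period).
- ctrl.snapshot(name): name is "scene" or "top" or "wrist"; returns the picture (480x640x3 uint8, red, green, blue); there is no depth.
- ctrl.camera_info(name): a dict with "K" (3x3 intrinsics, pixels), "D" ([k1, k2, p1, p2, k3] as OpenCV has them; the pictures are not rectified), "extrinsics" (4x4, takes a point from camera to world coordinates). Camera axes: x right, y down, z forward; pixel columns grow to the right and rows downward; lengths in mm; the calibration is good to about 2 mm. A picture is of the moment at which its call begins: read the wrist's pose just before it. camera_info takes no time and is no camera call; for the wrist camera it gives the pose at the moment of the call.
- ctrl.job_done(): hands the job in, once; it reports no verdict.
The state is a dict: "t": time; "joint_pos": joint angles; "qvel": joint speeds; "tau": joint torques, N m; "tool_pos": TCP position; "tcp_rot": TCP orientation; "contact_force": force on the tool from outside, world axes, zero at the start; "ft_torque": the same for the moment, N m; "finger_gap": finger opening in mm.
Only numpy, scipy, OpenCV 4.12 (cv2) and the standard library are available. Lean on these libraries where they do the work, as an engineer would, in place of code of your own. Each camera call takes 0.05 s, during which the arm holds its last target.

TASK

The thin walnut rod already lies on the black line of the cork board; bring the thick one into line with it, end to end, for marking out. Push the top of the thick rod sideways with the fingertips so that it rolls until it rests centred over the line and about parallel to it. Do not pick it up, and leave the thin rod and everything else where they are.

Things in the scene. Friction and masses are not known exactly. Their poses are not given: they have to be found in the camera images.
- board: cork layout board fixed on the table, 300 mm (its x) by 440 mm (its y), 12 mm thick; origin at the centre of its underside
- line (a point): middle of the straight black line on the board's top face, level with that face; the line runs 280 mm along this frame's x axis, is 2.5 mm wide and cannot be felt; y is across the line, z up. The robot is towards its -x
- thick_rod: thick walnut rod, a plain cylinder 32 mm in diameter, 110 mm long, 65 g, lying left or right of the line's nearer half, up to 5 degrees askew. Origin on its axis at mid-length, 16 mm above the board; x along it. A pale 8 mm plug marks its z side, on top at the start. Pressed lightly on top and dragged, it rolls half as far as the fingertips, in strokes; pushed on its flank it may stick to the finger and slide
- thin_rod: thin walnut rod, 22 mm in diameter, 110 mm long, 31 g, lying on the farther half of the line; it rolls off if knocked. Origin on its axis at mid-length, 11 mm above the board's top, x along the rod
- jar: small lidded jar, 48 mm across, 50 mm tall, standing on the cork board; origin at the centre of its underside
- tape: roll of brown tape lying flat on the cork board, 72 mm across, 54 mm bore, 25 mm tall; origin at the centre of its underside
- weight: brass weight with a knob, 48 mm across, 56 mm tall, standing on the cork board; origin at the centre of its underside
- burnisher: light wooden burnisher standing on its 40 mm wide head, 90 mm tall, on the table; origin at the centre of its underside
- mallet: mallet lying on the table, 220 mm long, head 90 mm wide and 45 mm high; origin at the underside about the middle of its length, handle towards its -x
- dye: dye bottle, 56 mm across, 120 mm tall, on the table; origin at the centre of its underside
- carton: cardboard carton 90 x 70 x 40 mm on the table; origin at the centre of its underside

How it is judged:
By the outcome, as a careful person would: the job done as asked, in the order asked, and still so for the second after the job is handed in, with the robot touching nothing.
It also fails if it takes over 58 s, if anything falls off the work surface, if the arm or the gripper's body presses on something with over 40 N, if the wrist force passes 120 N, or if a joint passes its speed limit or range.

## Working session

There is one attempt and no reset: what is moved stays moved. The work goes in short steps, Python scripts to look and compute and a shell command to move; the robot and the scene stay as the last step left them, time stands still between calls to the robot, and variables do not carry over. Pictures are saved under pics/ and viewed, and the job is handed in when it is done.

```bash
mkdir -p pics; python3 - <<'E'
from bench import ctrl
import cv2
print(ctrl.state(), ctrl.grasp_offset)
for n in ("scene","top"):
    im=ctrl.snapshot(n); cv2.imwrite(f"pics/{n}0.png",im[...,::-1])
    i=ctrl.camera_info(n); print(n,i)
print(ctrl.camera_info("wrist"))
E
```

```text
{'t': 0.0, 'joint_pos': array([-1.38972185e+00,  3.09007748e-01,  1.63519729e+00, -5.92019463e-06,
        1.19966408e+00, -6.97109071e-02]), 'qvel': array([-0.00093345,  0.00016005, -0.00158975,  0.00016929, -0.00115103,
       -0.00064218]), 'tau': array([-1.34023292e-03, -4.15250373e+01, -2.76663405e+01, -1.12594341e-04,
        1.01171466e-02, -1.26750663e-05]), 'tool_pos': array([ 154.92101134, -604.65314892,  230.0402312 ]), 'tcp_rot': array([-1.63808583,  1.56851986,  1.75429436]), 'contact_force': array([-0.21182555,  0.14968841,  1.05565285]), 'ft_torque': array([ 0.03035595, -0.02878707,  0.0329251 ]), 'finger_gap': 85.65338557906064} 18.700000000000003
scene {'K': array([[583.08186457,   0.        , 321.64360374],
       [  0.        , 583.08186457, 235.74300781],
       [  0.        ,   0.        ,   1.        ]]), 'D': array([-0.09115944,  0.        ,  0.        ,  0.        ,  0.        ]), 'extrinsics': array([[ 1.65871413e-01,  8.01153963e-01, -5.75012176e-01,
         1.53733467e+03],
       [ 9.86049096e-01, -1.42974309e-01,  8.52380611e-02,
        -1.74385810e+02]
[... 664 characters left out ...]
 1.22376853e+03],
       [ 0.00000000e+00,  0.00000000e+00,  0.00000000e+00,
         1.00000000e+00]])}
{'K': array([[338.40678675,   0.        , 320.51994734],
       [  0.        , 338.40678675, 233.32755694],
       [  0.        ,   0.        ,   1.        ]]), 'D': array([-0.00396504,  0.        ,  0.        ,  0.        ,  0.        ]), 'extrinsics': array([[ 2.47161071e-01, -9.20932103e-01, -3.01322860e-01,
         2.32592445e+02],
       [-9.68971205e-01, -2.35705558e-01, -7.44156806e-02,
        -5.85587615e+02],
       [-2.49168377e-03,  3.10365835e-01, -9.50613928e-01,
         3.73313105e+02],
       [ 0.00000000e+00,  0.00000000e+00,  0.00000000e+00,
         1.00000000e+00]])}
```

View pics/scene0.png

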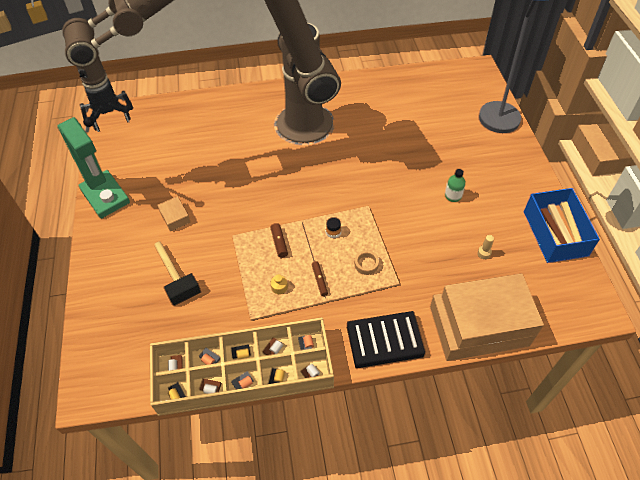

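View pics/top0.png

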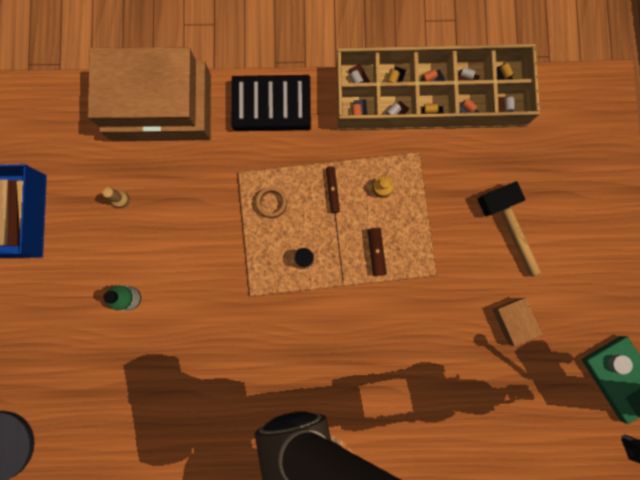

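The top view shows the board at (240–435, 155–293), the line from about (333,160) to (342,284), the thin rod at (333,190) and the thick rod at (377,252). The jar is at (304,258), the weight at (383,187) and the tape at (269,203). I'll enlarge both views next.

```bash
python3 - <<'E'
import cv2
a=cv2.imread("pics/top0.png")[145:300,235:440]
cv2.imwrite("pics/top0c.png",cv2.resize(a,None,fx=3.8,fy=3.8,interpolation=cv2.INTER_CUBIC))
a=cv2.imread("pics/scene0.png")[200:325,225:405]
cv2.imwrite("pics/scene0c.png",cv2.resize(a,None,fx=4.4,fy=4.4,interpolation=cv2.INTER_CUBIC))
E
```

```text
(no output)
```

View pics/top0c.png

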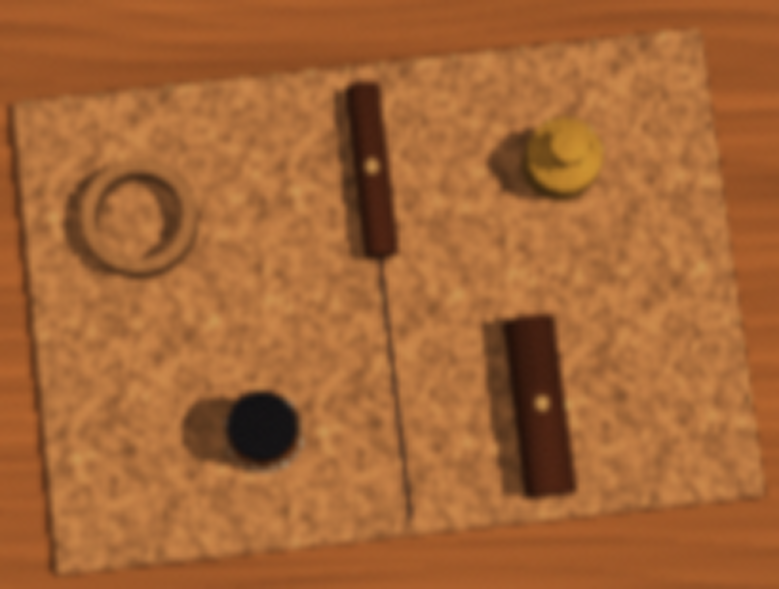

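View pics/scene0c.png

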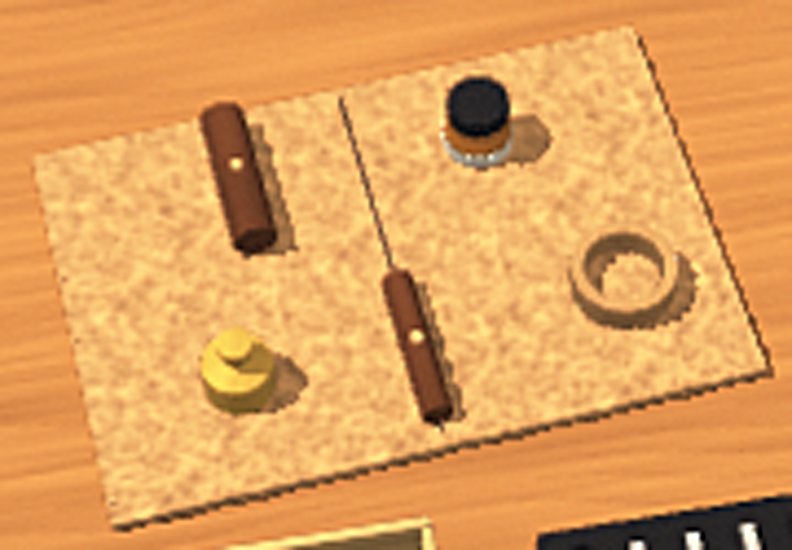

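```bash
cat > h.py <<'E'
import numpy as np,cv2
from bench import ctrl
def ray(info,px):
    u=cv2.undistortPoints(np.array([[px]],float),info["K"],info["D"])[0,0]
    E=info["extrinsics"]; return E[:3,3],E[:3,:3]@np.array([u[0],u[1],1])
def atz(info,px,z):
    o,d=ray(info,px); return o+d*(z-o[2])/d[2]
def tri(i1,p1,i2,p2):
    o1,d1=ray(i1,p1);o2,d2=ray(i2,p2)
    A=np.stack([d1,-d2],1); s=np.linalg.lstsq(A,o2-o1,rcond=None)[0]
    a=o1+s[0]*d1;b=o2+s[1]*d2; return (a+b)/2,np.linalg.norm(a-b)
def proj(info,P):
    E=np.linalg.inv(info["extrinsics"]); return cv2.projectPoints(np.atleast_2d(np.array(P,float)),cv2.Rodrigues(E[:3,:3])[0],E[:3,3],info["K"],info["D"])[0][:,0]
def cr(c,s,x0,y0): return [(c[0]+.5)/s-.5+x0,(c[1]+.5)/s-.5+y0]
E
python3 - <<'E'
from h import *
np.set_printoptions(precision=1,suppress=True)
T=ctrl.camera_info("top");S=ctrl.camera_info("scene")
t=lambda *c:cr(c,3.8,235,145); s=lambda *c:cr(c,4.4,225,200)
for n,a,b in [("plugthick",(542,403),(236,163)),("plugthin",(372,166),(416,337)),("lineNear",(409,520),(341,98)),("lineMid",(381,258),(391,266)),("jartop",(263,426),(480,106)),("cornerL",(13,104),(771,373)),("cornerR",(702,31),(113,525)),("nearR",(763,493),(33,155)),("nearL",(55,572),(633,29)),("knob",(569,145),(237,344))]:
    p,e=tri(T,t(*a),S,s(*b)); print(n,p,e)
print("top z12:",[atz(T,t(*c),12) for c in [(409,520),(381,258)]])
print("scene z12:",[atz(S,s(*c),12) for c in [(341,98),(391,266),(443,430)]])
print("rod ends at axis z28, top:",[atz(T,t(*c),28) for c in [(508,320),(553,318),(525,495),(575,492)]])
E
```

```text
plugthick [ 515.  -153.5   45. ] 1.4343022216607533
plugthin [665.8 -54.5  33.1] 1.3664092049730818
lineNear [447.9 -72.9  11.8] 0.9489567953907205
lineMid [607.9 -60.3  32.3] 4.369625997212478
jartop [503.3  16.   54.5] 1.1183852670128336
cornerL [717.  172.7   4.8] 1.0651037575956748
cornerR [ 755.3 -266.1    8.2] 0.2609436975620808
nearR [ 460.3 -291.7   12.9] 2.7363467083661344
nearL [420.3 145.    7.8] 1.642860635379145
knob [ 669.3 -171.6   63.3] 0.5843454017941941
top z12: [array([447.9, -72.4,  12. ]), array([612. , -58.9,  12. ])]
scene z12: [array([448. , -73.4,  12. ]), array([594.4, -60.9,  12. ]), array([725.5, -47.8,  12. ])]
rod ends at axis z28, top: [array([ 568.8, -135.5,   28. ]), array([ 569.5, -163.2,   28. ]), array([ 460.9, -142.5,   28. ]), array([ 462.2, -173. ,   28. ])]
```

```bash
cat >> h.py <<'E'
from scipy.spatial.transform import Rotation as Rn
def plan(P,ydir,st=None):
    st=st or ctrl.state(); R=Rn.from_euler('xyz',st["tcp_rot"]); M=R.as_matrix()
    x=np.array([0,0,-1.]);y=np.array([ydir[0],ydir[1],0]);y/=np.linalg.norm(y)
    if y@M[:,1]<0:y=-y
    D=np.stack([x,y,np.cross(x,y)],1)
    rv=np.degrees(Rn.from_matrix(M.T@D).as_rotvec())
    d=M.T@(np.array(P)-st["tool_pos"])/10
    print("pos",st["tool_pos"].round(1),"F",st["contact_force"].round(1),"gap",round(st["finger_gap"],1),"t",round(st["t"],2))
    print("shift cm (tool)",d.round(2),"rotvec deg",rv.round(2)); 
    return M
E
python3 - <<'E'
from h import *
M=plan([515,-158,230],[1,0.0908]); print(M.round(3)); 
E
python3 -m jog '[{"hand":0.55,"dy":0.0}]'
```

```text
pos [ 154.9 -604.7  230.1] F [ 1.1  0.6 -0.2] gap 85.5 t 0.1
shift cm (tool) [  0.09 -34.34 -45.97] rotvec deg [-80.82  -0.09   0.09]
[[-0.     0.248 -0.969]
 [ 0.002 -0.969 -0.248]
 [-1.    -0.002 -0.   ]]invalid input at $[0]: expected keys dx, dy, dz, rx, ry, rz, hand
```

```bash
python3 -m jog '[{"dx":0,"dy":-2.45,"dz":-3.28,"rx":0,"ry":0,"rz":0,"hand":0.55},{"dx":0,"dy":-2.45,"dz":-3.28,"rx":0,"ry":0,"rz":0,"hand":0.55},{"dx":0,"dy":-2.45,"dz":-3.28,"rx":0,"ry":0,"rz":0,"hand":0.55},{"dx":0,"dy":-2.45,"dz":-3.28,"rx":0,"ry":0,"rz":0,"hand":0.55},{"dx":0,"dy":-2.45,"dz":-3.28,"rx":0,"ry":0,"rz":0,"hand":0.55},{"dx":0,"dy":-2.45,"dz":-3.28,"rx":0,"ry":0,"rz":0,"hand":0.55},{"dx":0,"dy":-2.45,"dz":-3.28,"rx":0,"ry":0,"rz":0,"hand":0.55},{"dx":0,"dy":-2.45,"dz":-3.28,"rx":0,"ry":0,"rz":0,"hand":0.55},{"dx":0,"dy":-2.45,"dz":-3.28,"rx":0,"ry":0,"rz":0,"hand":0.55},{"dx":0,"dy":-2.45,"dz":-3.28,"rx":0,"ry":0,"rz":0,"hand":0.55},{"dx":0,"dy":-2.45,"dz":-3.28,"rx":0,"ry":0,"rz":0,"hand":0.55},{"dx":0,"dy":-2.45,"dz":-3.28,"rx":0,"ry":0,"rz":0,"hand":0.55}]' 
python3 -m jog '[{"dx":0,"dy":0,"dz":0,"rx":-6.8,"ry":0,"rz":0,"hand":0.55},{"dx":0,"dy":0,"dz":0,"rx":-6.8,"ry":0,"rz":0,"hand":0.55},{"dx":0,"dy":0,"dz":0,"rx":-6.8,"ry":0,"rz":0,"hand":0.55},{"dx":0,"dy":0,"dz":0,"rx":-6.8,"ry":0,"rz":0,"hand":0.55},{"dx":0,"dy":0,"dz":0,"rx":-6.8,"ry":0,"rz":0,"hand":0.55},{"dx":0,"dy":0,"dz":0,"rx":-6.8,"ry":0,"rz":0,"hand":0.55},{"dx":0,"dy":0,"dz":0,"rx":-6.8,"ry":0,"rz":0,"hand":0.55},{"dx":0,"dy":0,"dz":0,"rx":-6.8,"ry":0,"rz":0,"hand":0.55},{"dx":0,"dy":0,"dz":0,"rx":-6.8,"ry":0,"rz":0,"hand":0.55},{"dx":0,"dy":0,"dz":0,"rx":-6.8,"ry":0,"rz":0,"hand":0.55},{"dx":0,"dy":0,"dz":0,"rx":-6.8,"ry":0,"rz":0,"hand":0.55},{"dx":0,"dy":0,"dz":0,"rx":-6.8,"ry":0,"rz":0,"hand":0.55}]'
python3 - <<'E'
from h import *
M=plan([515,-165,130],[1,0.0908]); print(M.round(3)); 
im=ctrl.snapshot("wrist"); cv2.imwrite("pics/w1.png",im[...,::-1])
plan([515,-165,130],[1,0.0908])
E
```

```text
t: 1.1
tool_pos: [463.1, -218.5, 223.7]
tcp_rot: [-0.869, 1.563, 2.507]
contact_force: [0.5, -0.9, 0.3]
finger_gap: 47.3
t: 2.1
tool_pos: [465.0, -204.5, 217.4]
tcp_rot: [-2.492, 1.551, 2.384]
contact_force: [0.2, 0.7, -0.4]
finger_gap: 47.5
pos [ 465.  -204.5  217.4] F [ 0.2  0.7 -0.4] gap 47.5 t 2.1
shift cm (tool) [ 8.72  5.68 -2.94] rotvec deg [ 4.16 -0.89  0.73]
[[-0.015  0.987  0.162]
 [ 0.014  0.163 -0.987]
 [-1.    -0.012 -0.016]]
pos [ 464.8 -204.4  217.3] F [ 0.3 -1.1 -0.1] gap 46.6 t 2.15
shift cm (tool) [ 8.71  5.71 -2.91] rotvec deg [ 4.38 -0.91  0.75]
```

View pics/w1.png

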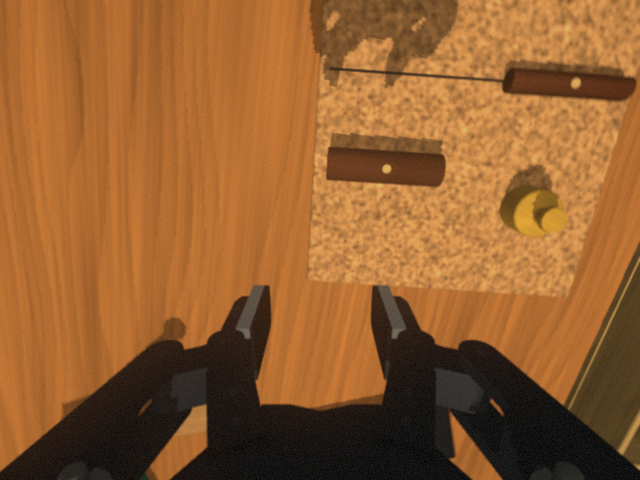

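```bash
python3 -m jog '[{"dx":3.1,"dy":1.43,"dz":-0.8,"rx":0,"ry":0,"rz":0,"hand":0.55},{"dx":3.1,"dy":1.43,"dz":-0.8,"rx":0,"ry":0,"rz":0,"hand":0.55},{"dx":3.1,"dy":1.43,"dz":-0.8,"rx":0,"ry":0,"rz":0,"hand":0.55},{"dx":3.1,"dy":1.43,"dz":-0.8,"rx":0,"ry":0,"rz":0,"hand":0.55},{"dx":0,"dy":0,"dz":0,"rx":4.2,"ry":-0.9,"rz":0.7,"hand":0.55},{"dx":0,"dy":0,"dz":0,"rx":0,"ry":0,"rz":0,"hand":0.55}]' 
python3 - <<'E'
from h import *
plan([515,-162,60],[1,0.0908])
im=ctrl.snapshot("wrist"); cv2.imwrite("pics/w2.png",im[...,::-1])
plan([515,-162,60],[1,0.0908])
E
```

```text
t: 2.65
tool_pos: [517.5, -162.3, 88.1]
tcp_rot: [0.366, 1.567, -1.131]
contact_force: [0.2, -0.4, -0.4]
finger_gap: 46.9
pos [ 517.5 -162.3   88.1] F [ 0.2 -0.4 -0.4] gap 46.9 t 2.65
shift cm (tool) [ 2.81 -0.25 -0.06] rotvec deg [-0.96  0.22 -0.08]
pos [ 516.6 -162.1   87.7] F [-1.2 -0.3 -0.4] gap 47.3 t 2.7
shift cm (tool) [ 2.77 -0.16 -0.03] rotvec deg [-0.82  0.15  0.01]
```

View pics/w2.png

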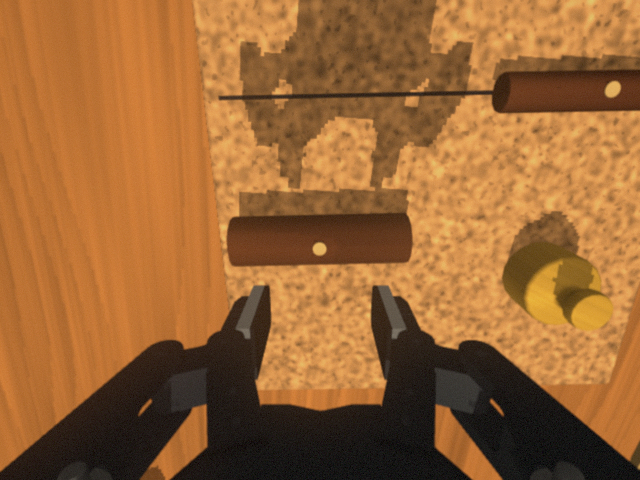

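The wrist view shows the fingers spanning the rod lengthwise. The rod runs from (229,240) to (411,238) with its plug at (319,249), and the line runs from (220,98) to (493,92). I'll cross-check the positions from this view.

```bash
python3 - <<'E'
from h import *
np.set_printoptions(precision=1,suppress=True)
W=ctrl.camera_info("wrist")
for c,z in [((319,249),44),((220,98),12),((493,92.5),12),((613,89),34)]: print(atz(W,c,z))
T=ctrl.camera_info("top")
print(tri(W,(319,249),T,cr((542,403),3.8,235,145)))
# project rod model for tests
for c in [(515,-153.5)]:
  for ang in (3.5,4.3,5.2):
    a=np.radians(ang); u=np.array([np.cos(a),np.sin(a),0]);P=np.array([c[0],c[1],28])
    n=np.array([-u[1],u[0],0])
    print(ang,proj(W,[P+u*sx*55+n*sy*16 for sx in(-1,1) for sy in (-1,1)]).round(0).tolist())
E
python3 -m jog '[{"dx":1.0,"dy":-0.15,"dz":0,"rx":-0.8,"ry":0,"rz":0,"hand":0.55},{"dx":1.0,"dy":0,"dz":0,"rx":0,"ry":0,"rz":0,"hand":0.55},{"dx":0.4,"dy":0,"dz":0,"rx":0,"ry":0,"rz":0,"hand":0.55}]'
```

```text
[ 515.5 -153.7   44. ]
[449.6 -73.5  12. ]
[612.8 -58.1  12. ]
[666.6 -53.9  34. ]
(array([ 515.1, -152.6,   46.6]), np.float64(0.5409058398282388))
3.5 [[233.0, 262.0], [230.0, 214.0], [403.0, 264.0], [407.0, 216.0]]
4.3 [[234.0, 263.0], [230.0, 215.0], [403.0, 263.0], [407.0, 215.0]]
5.2 [[234.0, 264.0], [229.0, 217.0], [404.0, 262.0], [407.0, 214.0]]
t: 2.95
tool_pos: [517.0, -163.7, 64.9]
tcp_rot: [0.756, 1.564, -0.723]
contact_force: [0.0, -0.5, -0.2]
finger_gap: 46.9
```

```bash
python3 -m jog '[{"dx":0.6,"dy":0,"dz":-0.1,"rx":0,"ry":0,"rz":0,"hand":0.55},{"dx":0.6,"dy":0,"dz":0,"rx":0,"ry":0,"rz":0,"hand":0.55},{"dx":0.4,"dy":0,"dz":0,"rx":0,"ry":0,"rz":0,"hand":0.55},{"dx":0.1,"dy":0,"dz":0,"rx":0,"ry":0,"rz":0,"hand":0.55}]'; for i in 1 2 3; do python3 -m jog '[{"dx":0.15,"dy":0,"dz":0,"rx":0,"ry":0,"rz":0,"hand":0.55}]'; done
```

```text
t: 3.28
tool_pos: [517.5, -164.4, 47.5]
tcp_rot: [0.858, 1.561, -0.623]
contact_force: [-0.3, 0.0, -0.0]
finger_gap: 46.8
t: 3.37
tool_pos: [517.8, -164.6, 46.0]
tcp_rot: [0.87, 1.56, -0.611]
contact_force: [-0.7, 0.1, -0.6]
finger_gap: 47.3
t: 3.45
tool_pos: [517.9, -164.7, 44.5]
tcp_rot: [0.874, 1.56, -0.606]
contact_force: [-0.1, 0.1, -0.1]
finger_gap: 46.8
t: 3.53
tool_pos: [518.2, -164.8, 43.1]
tcp_rot: [0.89, 1.559, -0.591]
contact_force: [1.2, 0.5, 0.0]
finger_gap: 47.0
```

```bash
python3 -m jog '[{"dx":0,"dy":-0.25,"dz":-0.4,"rx":0,"ry":0,"rz":0,"hand":0.55}]'; for i in 1 2 3 4; do python3 -m jog '[{"dx":0.12,"dy":0,"dz":0,"rx":0,"ry":0,"rz":0,"hand":0.55}]'|egrep 'pos|force'; done; python3 -c "
from h import *
print(plan([515,-162,40],[1,.0908]).round(3))"
```

```text
t: 3.62
tool_pos: [516.0, -161.6, 43.2]
tcp_rot: [0.901, 1.558, -0.58]
contact_force: [0.1, -0.1, 0.5]
finger_gap: 47.3
tool_pos: [515.4, -161.0, 42.0]
contact_force: [-0.5, -0.4, 0.1]
tool_pos: [515.6, -161.1, 41.4]
contact_force: [-2.1, 0.0, 11.3]
tool_pos: [515.7, -161.4, 41.3]
contact_force: [-4.3, 0.3, 9.3]
tool_pos: [515.7, -161.7, 41.4]
contact_force: [-3.5, -1.2, 8.1]
pos [ 515.7 -161.7   41.4] F [-3.5 -1.2  8.1] gap 47.5 t 3.95
shift cm (tool) [ 0.14 -0.08  0.02] rotvec deg [ 0.1   0.52 -0.46]
[[ 0.009  0.996  0.092]
 [-0.008  0.092 -0.996]
 [-1.     0.008  0.009]]
```

```bash
python3 -m jog '[{"dx":0,"dy":0,"dz":-0.4,"rx":0,"ry":0,"rz":0,"hand":0.55},{"dx":0.03,"dy":0,"dz":-0.4,"rx":0,"ry":0,"rz":0,"hand":0.55},{"dx":0.03,"dy":0,"dz":-0.4,"rx":0,"ry":0,"rz":0,"hand":0.55}]'; python3 -c "
from h import *
im=ctrl.snapshot('wrist'); cv2.imwrite('pics/w3.png',im[...,::-1])
plan([515,-162,40],[1,.0908])"
```

```text
t: 4.2
tool_pos: [515.6, -150.1, 41.9]
tcp_rot: [0.776, 1.556, -0.703]
contact_force: [0.1, 0.9, 0.2]
finger_gap: 47.1
pos [ 515.2 -149.3   41.7] F [ 0.4 -0.1  0.4] gap 47.1 t 4.25
shift cm (tool) [ 0.18 -0.14  1.26] rotvec deg [ 0.07  0.56 -0.56]
```

View pics/w3.png

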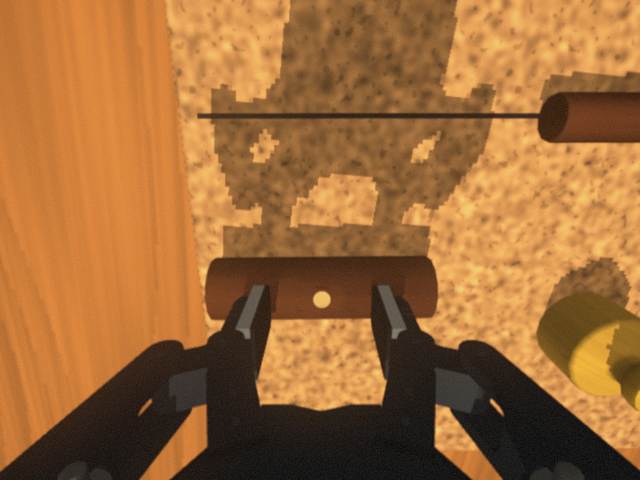

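```bash
cat >> h.py <<'E'
from scipy.optimize import least_squares
LN0=np.array([448.3,-73.3]);LD=np.array([np.cos(np.radians(5.2)),np.sin(np.radians(5.2))]);LNn=np.array([-LD[1],LD[0]])
def hull(W,x,y,a,r=16,L=55):
    u=np.array([np.cos(a),np.sin(a),0]);n=np.array([-u[1],u[0],0]);k=np.array([0,0,1.]);th=np.linspace(0,2*np.pi,73)
    P=[np.array([x,y,12+r])+u*s*L+r*(np.cos(t)*n+np.sin(t)*k) for s in(-1,1) for t in th]
    return cv2.convexHull(proj(W,P).astype(np.float32))[:,0]
def ext(h,c,ax):  # extents of hull at column/row c
    v=[]
    for p,q in zip(h,np.roll(h,-1,0)):
        if (p[ax]-c)*(q[ax]-c)<=0 and p[ax]!=q[ax]: v.append(p[1-ax]+(q[1-ax]-p[1-ax])*(c-p[ax])/(q[ax]-p[ax]))
    return (min(v),max(v)) if v else (0,0)
def fit(W,cols,row,g):
    """cols: {u:(vtop,vbot)}, row:(v,uL,uR)"""
    def f(p):
        h=hull(W,p[0],p[1],p[2]/57.3); e=[]
        for u,(a,b) in cols.items():
            t=ext(h,u,0)
            if a is not None:e.append(t[0]-a)
            if b is not None:e.append(t[1]-b)
        t=ext(h,row[0],1); return np.array(e+[t[0]-row[1],t[1]-row[2]])
    s=least_squares(f,g,diff_step=1e-4); x,y,a=s.x; d=np.array([x,y])-LN0
    print("rod",s.x.round(2),"res",s.fun.round(1),"across line",(d@LNn).round(2),"along",(d@LD).round(1),"skew",(a-5.2).round(2))
E
python3 - <<'E'
from h import *
W=ctrl.camera_info("wrist")
im=cv2.imread("pics/w3.png"); c=im[230:340,190:450]; cv2.imwrite("pics/w3c.png",cv2.resize(c,None,fx=3,fy=3,interpolation=cv2.INTER_CUBIC))
for u in (218,226,415,424): print(u,[tuple(map(int,im[v,u])) for v in range(250,262,2)],[tuple(map(int,im[v,u])) for v in range(312,328,2)])
print(atz(W,(200,116),12),atz(W,(538,116),12), "expect line y:",[-73.3+.0908*(x-448.3) for x in(448.3,613)])
E
```

```text
218 [(98, 176, 240), (98, 175, 240), (101, 180, 242), (92, 167, 234), (33, 67, 105), (23, 48, 79)] [(31, 64, 114), (41, 65, 118), (32, 60, 109), (39, 69, 112), (74, 129, 195), (87, 164, 234), (92, 167, 234), (84, 158, 227)]
226 [(58, 108, 156), (56, 101, 153), (57, 109, 158), (54, 96, 141), (33, 55, 84), (18, 42, 74)] [(31, 61, 117), (31, 64, 114), (28, 54, 98), (32, 48, 77), (28, 41, 61), (23, 31, 48), (24, 37, 50), (19, 25, 46)]
415 [(48, 89, 131), (48, 87, 127), (49, 86, 126), (19, 44, 77), (15, 39, 66), (27, 47, 74)] [(35, 60, 110), (29, 57, 103), (31, 56, 93), (38, 62, 92), (37, 55, 75), (26, 36, 46), (26, 37, 48), (32, 40, 51)]
424 [(53, 98, 146), (55, 97, 140), (50, 88, 125), (27, 54, 81), (19, 41, 68), (27, 47, 77)] [(38, 67, 111), (26, 56, 103), (32, 61, 107), (73, 134, 198), (94, 169, 236), (91, 169, 234), (96, 177, 239), (103, 187, 240)]
[450.83979933 -72.653898    12.        ] [613.21481777 -57.79507612  12.        ] expect line y: [-73.3, -58.34524]
```

View pics/w3c.png

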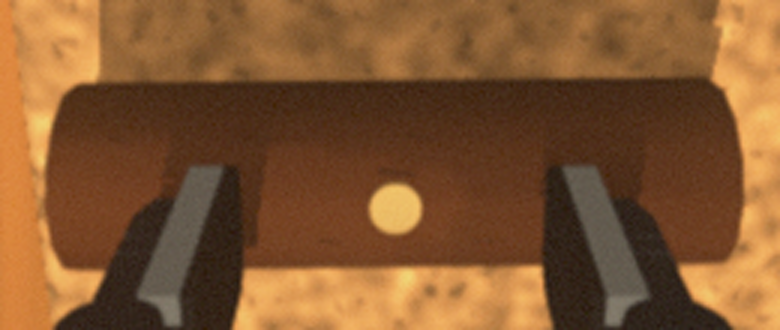

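```bash
python3 - <<'E'
from h import *
W=ctrl.camera_info("wrist")
fit(W,{218:(257.5,319.3),424:(255.7,317.5)},(288,205.5,437.5),[515,-150,5])
print(atz(W,(321.5,299.5),44))
E
```

```text
rod [ 516.27 -150.42    5.48] res [-0.6  0.9 -0.5  0.8 -1.6  1.6] across line -82.96 along 60.7 skew 0.28
[ 515.92480581 -148.46556153   44.        ]
```

```bash
python3 -m jog '[{"dx":0.08,"dy":0,"dz":0,"rx":0,"ry":0,"rz":0,"hand":0.55},{"dx":0.08,"dy":0,"dz":-0.3,"rx":0,"ry":0,"rz":0,"hand":0.55}]'; for i in 1 2 3; do python3 -m jog '[{"dx":0.08,"dy":0,"dz":-0.35,"rx":0,"ry":0,"rz":0,"hand":0.55}]'|egrep 'pos|force';done
```

```text
t: 4.42
tool_pos: [515.1, -146.4, 41.4]
tcp_rot: [0.681, 1.557, -0.796]
contact_force: [-3.8, -0.3, 9.6]
finger_gap: 47.1
tool_pos: [514.8, -143.1, 41.4]
contact_force: [-2.8, -0.4, 7.3]
tool_pos: [514.5, -139.7, 41.4]
contact_force: [-2.6, 0.0, 4.4]
tool_pos: [514.1, -136.3, 41.2]
contact_force: [-1.4, -0.3, 6.1]
```

```bash
python3 -m jog '[{"dx":0,"dy":0,"dz":0,"rx":0,"ry":0,"rz":0,"hand":0.55},{"dx":-0.3,"dy":0,"dz":0,"rx":0,"ry":0,"rz":0,"hand":0.55},{"dx":-0.5,"dy":0,"dz":0.0,"rx":0,"ry":0,"rz":0,"hand":0.55},{"dx":0,"dy":0.1,"dz":1.0,"rx":0,"ry":0.5,"rz":-0.5,"hand":0.55},{"dx":0.05,"dy":0,"dz":0.7,"rx":0,"ry":0,"rz":0,"hand":0.55}]'; python3 -c "
from h import *
im=ctrl.snapshot('wrist'); W=ctrl.camera_info('wrist'); cv2.imwrite('pics/w4.png',im[...,::-1])
plan([515,-150,42],[1,.0908])
c=im[150:350,190:450,::-1];cv2.imwrite('pics/w4c.png',cv2.resize(c,None,fx=3,fy=3,interpolation=cv2.INTER_CUBIC))
"
```

```text
t: 5.08
tool_pos: [516.3, -151.8, 49.2]
tcp_rot: [-1.013, 1.567, -2.485]
contact_force: [-0.3, -0.5, -0.0]
finger_gap: 47.0
pos [ 516.4 -152.9   49.1] F [-0.7 -1.4 -0.5] gap 46.8 t 5.13
shift cm (tool) [ 0.71 -0.11 -0.31] rotvec deg [0.45 0.17 0.19]
```

View pics/w4c.png

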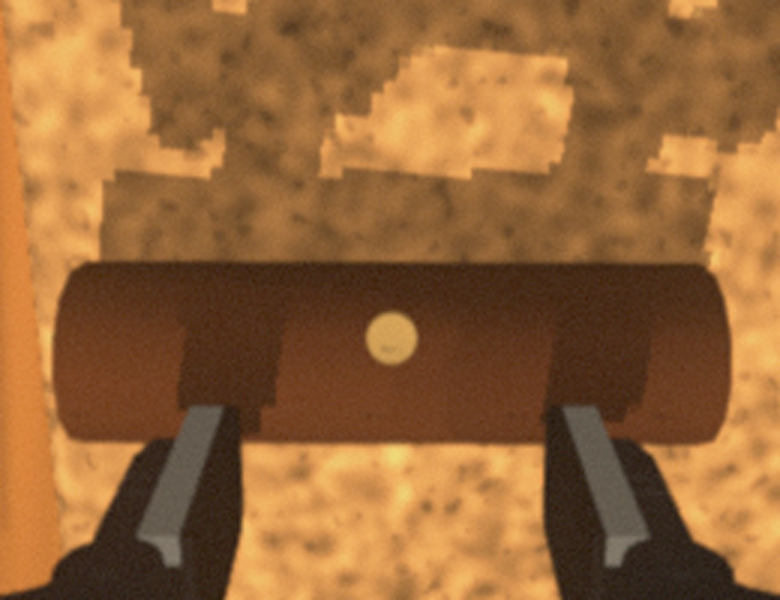

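```bash
cat >> h.py <<'E'
def fitc(s,x0,y0,cols,row,g,W=None):
    W=W or ctrl.camera_info("wrist"); C=lambda c,o:(c+.5)/s-.5+o
    fit(W,{C(u,x0):(C(a,y0) if a else None,C(b,y0) if b else None) for u,(a,b) in cols.items()},(C(row[0],y0),C(row[1],x0),C(row[2],x0)),g)
E
python3 -c "
from h import *
fitc(3,190,150,{120:(262,441),690:(264,442)},(350,54,731),[515,-144,5])"
```

```text
rod [ 515.93 -146.      5.51] res [-0.6  0.9 -0.8  1.1 -1.5  1.5] across line -78.53 along 60.8 skew 0.31
```

```bash
python3 -m jog '[{"dx":0.35,"dy":-0.1,"dz":0,"rx":0.4,"ry":0,"rz":0,"hand":0.55},{"dx":0.3,"dy":0,"dz":0,"rx":0,"ry":0,"rz":0,"hand":0.55},{"dx":0.15,"dy":0,"dz":0,"rx":0,"ry":0,"rz":0,"hand":0.55}]'; python3 -m jog '[{"dx":0.08,"dy":0,"dz":-0.3,"rx":0,"ry":0,"rz":0,"hand":0.55},{"dx":0.08,"dy":0,"dz":-0.4,"rx":0,"ry":0,"rz":0,"hand":0.55},{"dx":0.08,"dy":0,"dz":-0.4,"rx":0,"ry":0,"rz":0,"hand":0.55},{"dx":0.08,"dy":0,"dz":-0.4,"rx":0,"ry":0,"rz":0,"hand":0.55}]';python3 -m jog '[{"dx":0.08,"dy":0,"dz":-0.4,"rx":0,"ry":0,"rz":0,"hand":0.55},{"dx":0.08,"dy":0,"dz":-0.4,"rx":0,"ry":0,"rz":0,"hand":0.55}]'
```

```text
t: 5.38
tool_pos: [516.0, -155.3, 40.7]
tcp_rot: [-0.52, 1.567, -2.003]
contact_force: [-0.4, -0.5, 11.5]
finger_gap: 47.2
t: 5.72
tool_pos: [515.0, -143.8, 41.4]
tcp_rot: [-0.539, 1.562, -2.021]
contact_force: [-2.1, -0.0, 6.8]
finger_gap: 47.2
t: 5.88
tool_pos: [514.3, -136.3, 41.4]
tcp_rot: [-0.541, 1.561, -2.023]
contact_force: [-2.7, -0.4, 7.4]
finger_gap: 47.2
```

```bash
python3 -m jog '[{"dx":0.08,"dy":0,"dz":-0.4,"rx":0,"ry":0,"rz":0,"hand":0.55},{"dx":0.08,"dy":0,"dz":-0.4,"rx":0,"ry":0,"rz":0,"hand":0.55},{"dx":0.08,"dy":0,"dz":-0.4,"rx":0,"ry":0,"rz":0,"hand":0.55},{"dx":0.08,"dy":0,"dz":-0.4,"rx":0,"ry":0,"rz":0,"hand":0.55},{"dx":0,"dy":0,"dz":0,"rx":0,"ry":0,"rz":0,"hand":0.55}]';python3 -m jog '[{"dx":-0.3,"dy":0,"dz":0,"rx":0,"ry":0,"rz":0,"hand":0.55},{"dx":-0.5,"dy":0,"dz":0.0,"rx":0,"ry":0,"rz":0,"hand":0.55},{"dx":0,"dy":0.1,"dz":0.9,"rx":0,"ry":0.5,"rz":-0.5,"hand":0.55},{"dx":0.05,"dy":0,"dz":0.6,"rx":0,"ry":0,"rz":0,"hand":0.55},{"dx":0,"dy":0,"dz":0,"rx":0,"ry":0,"rz":0,"hand":0.55}]'; python3 -c "
from h import *
im=ctrl.snapshot('wrist'); W=ctrl.camera_info('wrist'); cv2.imwrite('pics/w5.png',im[...,::-1])
plan([515,-137,42],[1,.0908])
c=im[150:350,190:450,::-1];cv2.imwrite('pics/w5c.png',cv2.resize(c,None,fx=3,fy=3,interpolation=cv2.INTER_CUBIC))
"
```

```text
t: 6.3
tool_pos: [512.6, -120.4, 41.7]
tcp_rot: [-0.599, 1.558, -2.08]
contact_force: [-0.7, 0.2, -0.2]
finger_gap: 47.3
t: 6.72
tool_pos: [514.5, -135.8, 49.0]
tcp_rot: [-1.56, 1.553, -3.039]
contact_force: [0.1, 0.7, -0.2]
finger_gap: 47.2
pos [ 514.6 -135.6   49. ] F [0.8 0.2 0.3] gap 46.6 t 6.77
shift cm (tool) [0.7  0.04 0.14] rotvec deg [0.02 0.   1.01]
```

View pics/w5c.png

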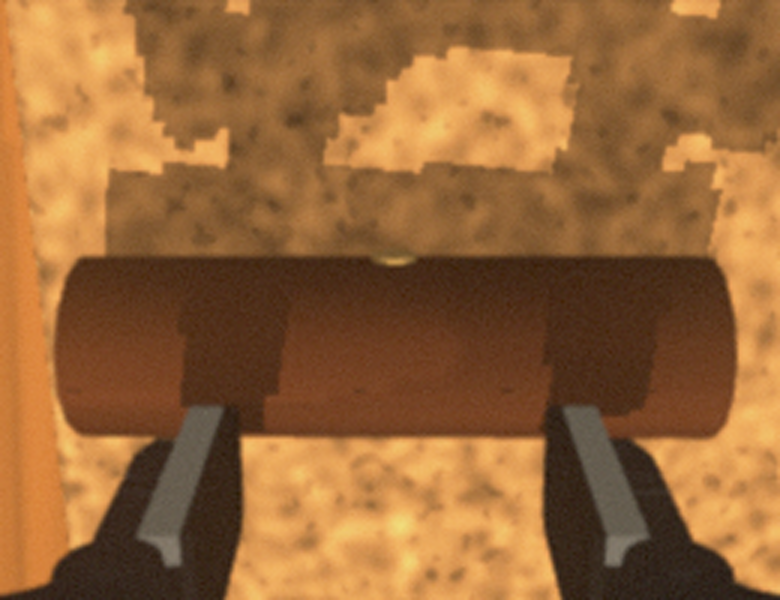

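```bash
python3 -c "
from h import *
fitc(3,190,150,{120:(257,435),690:(257.5,437)},(350,57,736),[515,-130,5])"
```

```text
rod [ 514.38 -127.48    5.47] res [-0.7  1.  -0.8  1.  -1.6  1.5] across line -59.95 along 60.9 skew 0.27
```

```bash
python3 -m jog '[{"dx":0.35,"dy":0,"dz":0,"rx":0,"ry":0,"rz":0.9,"hand":0.55},{"dx":0.3,"dy":0,"dz":0,"rx":0,"ry":0,"rz":0,"hand":0.55},{"dx":0.15,"dy":0,"dz":0,"rx":0,"ry":0,"rz":0,"hand":0.55}]'; python3 -m jog '[{"dx":0.08,"dy":0,"dz":-0.3,"rx":0,"ry":0,"rz":0,"hand":0.55},{"dx":0.08,"dy":0,"dz":-0.4,"rx":0,"ry":0,"rz":0,"hand":0.55},{"dx":0.08,"dy":0,"dz":-0.4,"rx":0,"ry":0,"rz":0,"hand":0.55},{"dx":0.08,"dy":0,"dz":-0.4,"rx":0,"ry":0,"rz":0,"hand":0.55},{"dx":0.08,"dy":0,"dz":-0.4,"rx":0,"ry":0,"rz":0,"hand":0.55},{"dx":0.08,"dy":0,"dz":-0.4,"rx":0,"ry":0,"rz":0,"hand":0.55}]'
```

```text
t: 7.02
tool_pos: [515.2, -137.0, 40.9]
tcp_rot: [-1.009, 1.57, -2.491]
contact_force: [-1.6, -0.4, 11.6]
finger_gap: 46.9
t: 7.52
tool_pos: [513.4, -117.0, 41.4]
tcp_rot: [-1.017, 1.564, -2.498]
contact_force: [-3.3, -0.4, 6.2]
finger_gap: 46.8
```

```bash
python3 -m jog '[{"dx":0.08,"dy":0,"dz":-0.4,"rx":0,"ry":0,"rz":0,"hand":0.55},{"dx":0.08,"dy":0,"dz":-0.4,"rx":0,"ry":0,"rz":0,"hand":0.55},{"dx":0.08,"dy":0,"dz":-0.4,"rx":0,"ry":0,"rz":0,"hand":0.55},{"dx":0.04,"dy":0,"dz":0,"rx":0,"ry":0,"rz":0,"hand":0.55}]';python3 -m jog '[{"dx":-0.3,"dy":0,"dz":0,"rx":0,"ry":0,"rz":0,"hand":0.55},{"dx":-0.5,"dy":0,"dz":0.0,"rx":0,"ry":0,"rz":0,"hand":0.55},{"dx":0,"dy":0.1,"dz":0.9,"rx":0,"ry":0.4,"rz":0,"hand":0.55},{"dx":0.05,"dy":0,"dz":0.6,"rx":0,"ry":0,"rz":0,"hand":0.55},{"dx":0,"dy":0,"dz":0,"rx":0,"ry":0,"rz":0,"hand":0.55}]'; python3 -c "
from h import *
im=ctrl.snapshot('wrist'); W=ctrl.camera_info('wrist'); cv2.imwrite('pics/w6.png',im[...,::-1])
plan([512,-119,42],[1,.0908])
c=im[150:350,190:450,::-1];cv2.imwrite('pics/w6c.png',cv2.resize(c,None,fx=3,fy=3,interpolation=cv2.INTER_CUBIC))
"
```

```text
t: 7.85
tool_pos: [512.2, -105.1, 41.6]
tcp_rot: [-1.096, 1.56, -2.577]
contact_force: [-0.8, -0.4, 3.0]
finger_gap: 46.9
t: 8.27
tool_pos: [514.7, -119.8, 49.9]
tcp_rot: [-1.832, 1.56, 2.971]
contact_force: [0.2, -0.6, -0.2]
finger_gap: 46.9
pos [ 514.7 -119.5   49.9] F [ 0.4 -0.2 -0.8] gap 46.9 t 8.32
shift cm (tool) [ 0.79 -0.26 -0.07] rotvec deg [ 0.02 -0.17  0.58]
```

View pics/w6c.png

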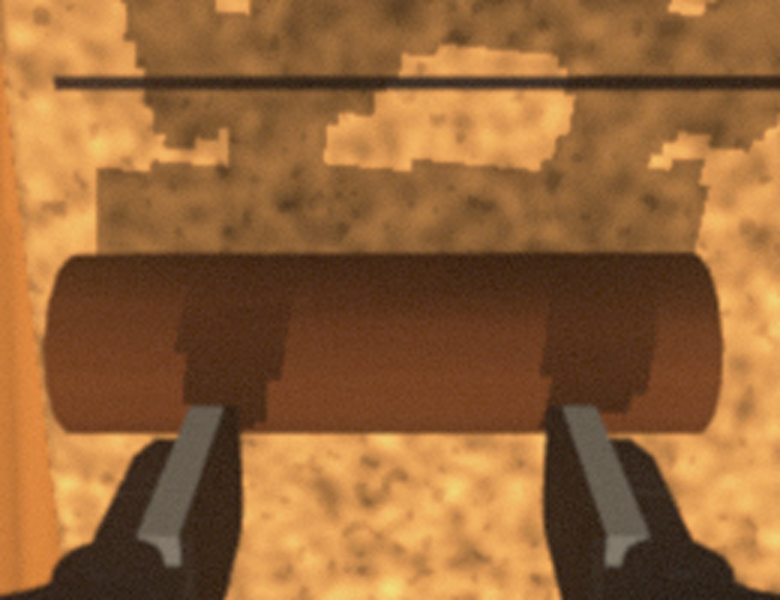

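```bash
python3 -c "
from h import *
fitc(3,190,150,{120:(254,432),690:(253.5,433)},(350,46,722),[513,-111,5])
W=ctrl.camera_info('wrist')
for c in [(60,82.5),(775,82.5)]: print(atz(W,cr(c,3,190,150),12))"
python3 -m jog '[{"dx":0.35,"dy":-0.2,"dz":0,"rx":0,"ry":0,"rz":0.5,"hand":0.55},{"dx":0.3,"dy":0,"dz":0,"rx":0,"ry":0,"rz":0,"hand":0.55},{"dx":0.2,"dy":0,"dz":0,"rx":0,"ry":0,"rz":0,"hand":0.55}]'; python3 -m jog '[{"dx":0.08,"dy":0,"dz":-0.3,"rx":0,"ry":0,"rz":0,"hand":0.55},{"dx":0.08,"dy":0,"dz":-0.4,"rx":0,"ry":0,"rz":0,"hand":0.55},{"dx":0.08,"dy":0,"dz":-0.4,"rx":0,"ry":0,"rz":0,"hand":0.55},{"dx":0.08,"dy":0,"dz":-0.4,"rx":0,"ry":0,"rz":0,"hand":0.55},{"dx":0.08,"dy":0,"dz":-0.4,"rx":0,"ry":0,"rz":0,"hand":0.55},{"dx":0.08,"dy":0,"dz":-0.4,"rx":0,"ry":0,"rz":0,"hand":0.55}]'
```

```text
rod [ 512.65 -111.18    5.39] res [-0.6  0.8 -0.6  0.8 -1.5  1.5] across line -43.56 along 60.7 skew 0.19
[450.77165847 -73.29350135  12.        ]
[577.60302524 -61.66302291  12.        ]
t: 8.57
tool_pos: [512.6, -119.6, 41.1]
tcp_rot: [-3.125, 1.568, 1.677]
contact_force: [-0.1, 0.3, 14.4]
finger_gap: 47.1
t: 9.07
tool_pos: [510.7, -97.7, 41.4]
tcp_rot: [-1.604, 1.568, -3.083]
contact_force: [-2.0, -0.8, 8.1]
finger_gap: 47.3
```

```bash
python3 -m jog '[{"dx":0.08,"dy":0,"dz":-0.4,"rx":0,"ry":0,"rz":0,"hand":0.55},{"dx":0.08,"dy":0,"dz":-0.4,"rx":0,"ry":0,"rz":0,"hand":0.55},{"dx":0.04,"dy":0,"dz":0,"rx":0,"ry":0,"rz":0,"hand":0.55}]';python3 -m jog '[{"dx":-0.3,"dy":0,"dz":0,"rx":0,"ry":0,"rz":0,"hand":0.55},{"dx":-0.5,"dy":0,"dz":0.0,"rx":0,"ry":0,"rz":0,"hand":0.55},{"dx":0,"dy":0,"dz":0.9,"rx":0,"ry":0.3,"rz":0,"hand":0.55},{"dx":0.05,"dy":0,"dz":0.6,"rx":0,"ry":0,"rz":0,"hand":0.55},{"dx":0,"dy":0,"dz":0,"rx":0,"ry":0,"rz":0,"hand":0.55}]'; python3 -c "
from h import *
im=ctrl.snapshot('wrist'); W=ctrl.camera_info('wrist'); cv2.imwrite('pics/w7.png',im[...,::-1])
plan([511,-105,42],[1,.0908])
c=im[150:350,190:450,::-1];cv2.imwrite('pics/w7c.png',cv2.resize(c,None,fx=3,fy=3,interpolation=cv2.INTER_CUBIC))
"
```

```text
t: 9.32
tool_pos: [509.8, -89.0, 41.5]
tcp_rot: [-1.431, 1.567, -2.91]
contact_force: [-1.3, -1.1, 4.0]
finger_gap: 47.1
t: 9.73
tool_pos: [510.7, -104.1, 48.9]
tcp_rot: [-2.435, 1.564, 2.372]
contact_force: [-0.3, -0.1, -0.4]
finger_gap: 46.9
pos [ 510.6 -103.9   48.9] F [-0.9  0.2  0.2] gap 46.6 t 9.78
shift cm (tool) [0.69 0.04 0.12] rotvec deg [ 0.2  -0.32  0.27]
```

View pics/w7c.png

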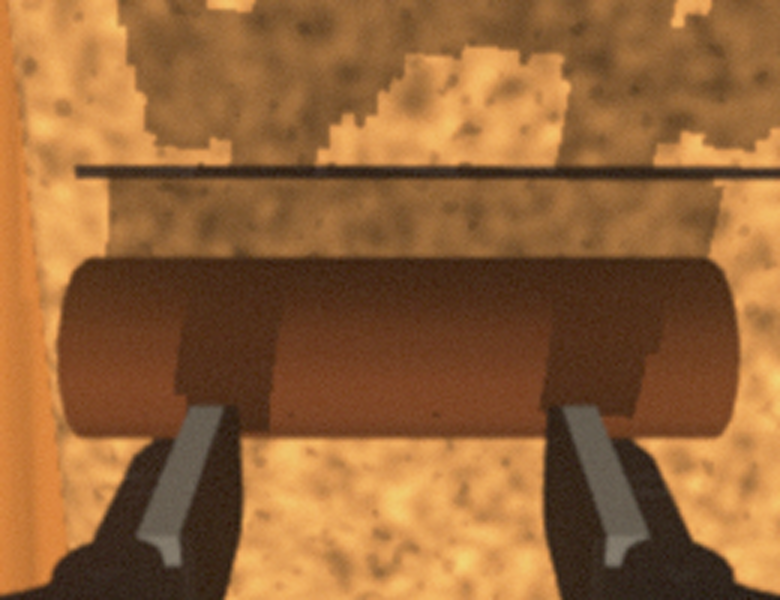

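```bash
python3 -c "
from h import *
fitc(3,190,150,{120:(258,436),690:(258.5,436.5)},(350,59,738),[511,-96,5])
W=ctrl.camera_info('wrist')
for c in [(80,171.5),(775,172.5)]: print(atz(W,cr(c,3,190,150),12))"
python3 -m jog '[{"dx":0.35,"dy":0,"dz":0,"rx":0.2,"ry":-0.2,"rz":0.2,"hand":0.55},{"dx":0.3,"dy":0,"dz":0,"rx":0,"ry":0,"rz":0,"hand":0.55},{"dx":0.15,"dy":0,"dz":0,"rx":0,"ry":0,"rz":0,"hand":0.55}]'; python3 -m jog '[{"dx":0.08,"dy":0,"dz":-0.3,"rx":0,"ry":0,"rz":0,"hand":0.55},{"dx":0.08,"dy":0,"dz":-0.4,"rx":0,"ry":0,"rz":0,"hand":0.55},{"dx":0.08,"dy":0,"dz":-0.4,"rx":0,"ry":0,"rz":0,"hand":0.55},{"dx":0.08,"dy":0,"dz":-0.4,"rx":0,"ry":0,"rz":0,"hand":0.55},{"dx":0.08,"dy":0,"dz":-0.4,"rx":0,"ry":0,"rz":0,"hand":0.55},{"dx":0.08,"dy":0,"dz":-0.4,"rx":0,"ry":0,"rz":0,"hand":0.55}]'
```

```text
rod [510.97 -95.66   5.41] res [-0.8  1.1 -0.9  1.2 -1.6  1.6] across line -27.95 along 60.4 skew 0.21
[450.60049512 -73.48889194  12.        ]
[576.64141809 -61.76122213  12.        ]
t: 10.03
tool_pos: [511.0, -105.0, 40.9]
tcp_rot: [-2.868, 1.569, 1.932]
contact_force: [-4.5, -1.0, 16.7]
finger_gap: 47.1
t: 10.53
tool_pos: [509.0, -84.0, 41.4]
tcp_rot: [-1.264, 1.566, -2.745]
contact_force: [-3.6, -0.9, 8.6]
finger_gap: 47.1
```

```bash
python3 -m jog '[{"dx":0.08,"dy":0,"dz":-0.4,"rx":0,"ry":0,"rz":0,"hand":0.55},{"dx":0.08,"dy":0,"dz":-0.4,"rx":0,"ry":0,"rz":0,"hand":0.55},{"dx":0.04,"dy":0,"dz":0,"rx":0,"ry":0,"rz":0,"hand":0.55}]';python3 -m jog '[{"dx":-0.3,"dy":0,"dz":0,"rx":0,"ry":0,"rz":0,"hand":0.55},{"dx":-0.5,"dy":0,"dz":0.0,"rx":0,"ry":0,"rz":0,"hand":0.55},{"dx":0,"dy":0,"dz":0.9,"rx":0,"ry":0,"rz":0,"hand":0.55},{"dx":0.05,"dy":0,"dz":0.6,"rx":0,"ry":0,"rz":0,"hand":0.55},{"dx":0,"dy":0,"dz":0,"rx":0,"ry":0,"rz":0,"hand":0.55}]'; python3 -c "
from h import *
im=ctrl.snapshot('wrist'); W=ctrl.camera_info('wrist'); cv2.imwrite('pics/w8.png',im[...,::-1])
plan([509,-88,42],[1,.0908])
c=im[150:350,190:450,::-1];cv2.imwrite('pics/w8c.png',cv2.resize(c,None,fx=3,fy=3,interpolation=cv2.INTER_CUBIC))
"
```

```text
t: 10.78
tool_pos: [508.1, -75.5, 41.5]
tcp_rot: [-1.228, 1.564, -2.708]
contact_force: [-1.3, 0.3, 3.2]
finger_gap: 47.4
t: 11.2
tool_pos: [509.2, -90.9, 49.0]
tcp_rot: [-1.28, 1.564, -2.757]
contact_force: [0.3, -0.1, 0.7]
finger_gap: 47.0
pos [509.  -90.6  48.9] F [-0.   0.7  0.7] gap 47.1 t 11.25
shift cm (tool) [ 0.69  0.03 -0.26] rotvec deg [0.13 0.1  0.42]
```

View pics/w8c.png

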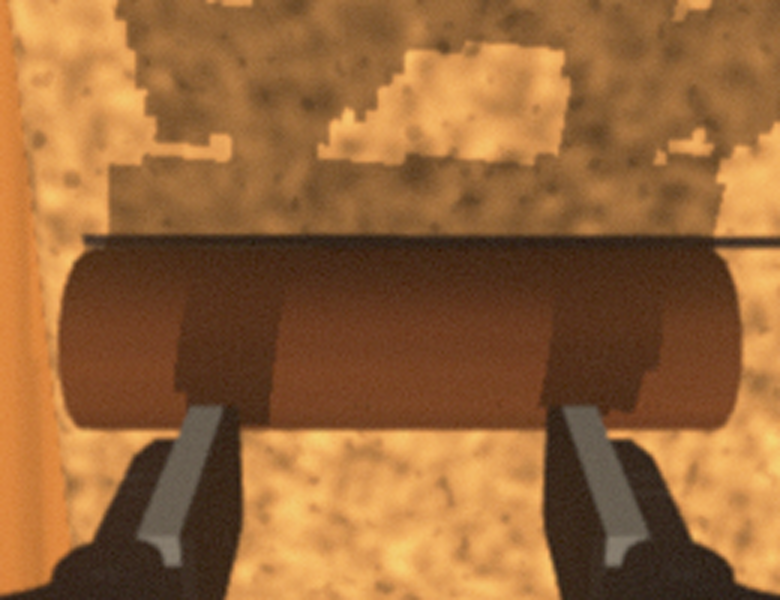

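```bash
python3 -c "
from h import *
fitc(3,190,150,{120:(249,428),690:(249,429)},(350,59,740),[511,-81,5])
W=ctrl.camera_info('wrist')
for c in [(85,240),(775,242)]: print(atz(W,cr(c,3,190,150),12))"
```

```text
rod [509.41 -80.92   5.39] res [-0.7  0.9 -0.7  0.9 -1.7  1.7] across line -13.13 along 60.2 skew 0.19
[449.95274945 -73.48355818  12.        ]
[577.68243781 -61.81488821  12.        ]
```

```bash
python3 -m jog '[{"dx":0.35,"dy":0,"dz":-0.2,"rx":0,"ry":0,"rz":0.3,"hand":0.55},{"dx":0.3,"dy":0,"dz":0,"rx":0,"ry":0,"rz":0,"hand":0.55},{"dx":0.15,"dy":0,"dz":0,"rx":0,"ry":0,"rz":0,"hand":0.55}]'; python3 -m jog '[{"dx":0.08,"dy":0,"dz":-0.3,"rx":0,"ry":0,"rz":0,"hand":0.55},{"dx":0.08,"dy":0,"dz":-0.4,"rx":0,"ry":0,"rz":0,"hand":0.55},{"dx":0.08,"dy":0,"dz":-0.4,"rx":0,"ry":0,"rz":0,"hand":0.55},{"dx":0.08,"dy":0,"dz":-0.4,"rx":0,"ry":0,"rz":0,"hand":0.55},{"dx":0.08,"dy":0,"dz":-0.4,"rx":0,"ry":0,"rz":0,"hand":0.55}]'
```

```text
t: 11.5
tool_pos: [509.3, -89.5, 41.0]
tcp_rot: [-0.41, 1.569, -1.89]
contact_force: [-3.8, -1.2, 18.8]
finger_gap: 47.3
t: 11.92
tool_pos: [507.7, -72.1, 41.4]
tcp_rot: [-0.803, 1.565, -2.282]
contact_force: [-2.0, -0.3, 8.4]
finger_gap: 47.0
```

```bash
python3 -m jog '[{"dx":0.08,"dy":0,"dz":-0.4,"rx":0,"ry":0,"rz":0,"hand":0.55},{"dx":0.08,"dy":0,"dz":-0.4,"rx":0,"ry":0,"rz":0,"hand":0.55},{"dx":0.04,"dy":0,"dz":0,"rx":0,"ry":0,"rz":0,"hand":0.55},{"dx":0.04,"dy":0,"dz":0,"rx":0,"ry":0,"rz":0,"hand":0.55}]';python3 -m jog '[{"dx":-0.3,"dy":0,"dz":0,"rx":0,"ry":0,"rz":0,"hand":0.55},{"dx":-0.5,"dy":0,"dz":0.0,"rx":0,"ry":0,"rz":0,"hand":0.55},{"dx":-0.5,"dy":0,"dz":0.9,"rx":0,"ry":0,"rz":0,"hand":0.55},{"dx":0.0,"dy":0,"dz":1.5,"rx":0,"ry":0,"rz":0,"hand":0.55},{"dx":0,"dy":0,"dz":1.5,"rx":0,"ry":0,"rz":0,"hand":0.55},{"dx":0,"dy":0,"dz":0,"rx":0,"ry":0,"rz":0,"hand":0.55}]'; python3 -c "
from h import *
im=ctrl.snapshot('wrist'); W=ctrl.camera_info('wrist'); cv2.imwrite('pics/w9.png',im[...,::-1])
plan([509,-75,42],[1,.0908])
c=im[120:320,190:450,::-1];cv2.imwrite('pics/w9c.png',cv2.resize(c,None,fx=3,fy=3,interpolation=cv2.INTER_CUBIC))
"
```

```text
t: 12.25
tool_pos: [506.7, -63.4, 41.4]
tcp_rot: [-0.883, 1.563, -2.36]
contact_force: [-1.7, 0.4, 5.5]
finger_gap: 47.1
t: 12.75
tool_pos: [510.3, -103.6, 55.2]
tcp_rot: [-0.917, 1.562, -2.391]
contact_force: [-0.4, 0.7, 0.3]
finger_gap: 46.9
pos [ 509.9 -102.7   55. ] F [ 0.7 -0.   1.5] gap 47.0 t 12.8
shift cm (tool) [ 1.29  0.19 -2.77] rotvec deg [0.35 0.24 0.42]
```

View pics/w9c.png

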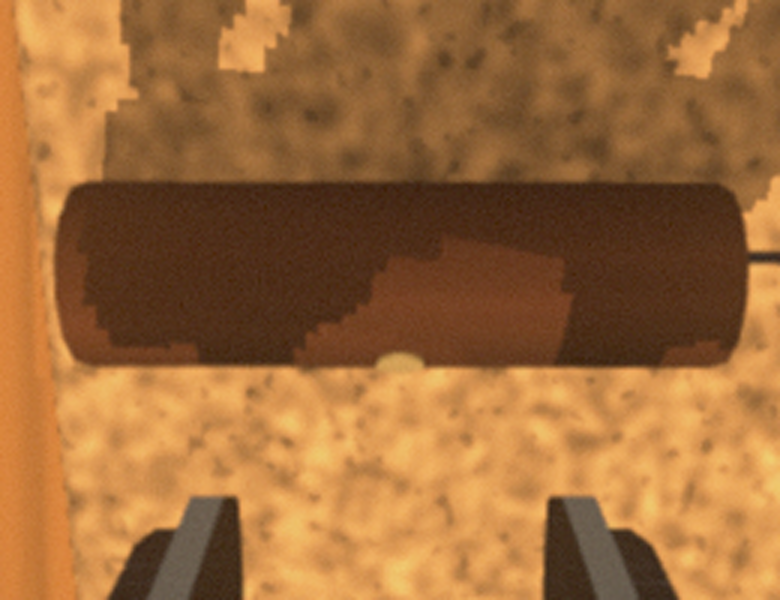

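View pics/w9.png

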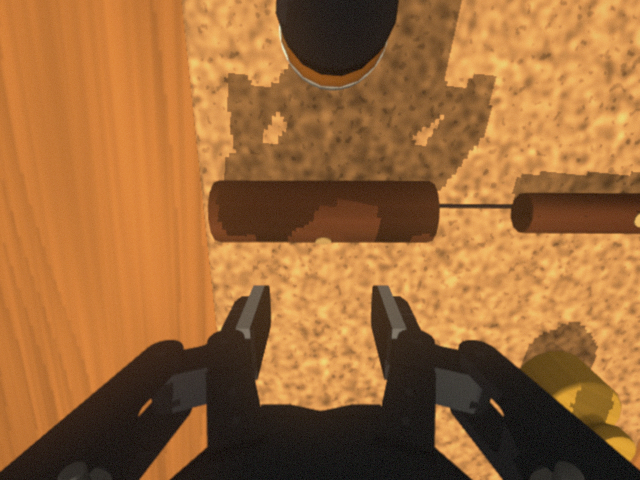

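```bash
python3 -c "
from h import *
fitc(3,190,120,{120:(182.5,365),690:(182.5,366)},(265,58,746),[509,-68,5])
W=ctrl.camera_info('wrist')
for c in [(750,257),(778,257.5)]: print(atz(W,cr(c,3,190,120),12), 'exp',LN0)
p=atz(W,cr((765,257),3,190,120),12)[:2]-LN0; print('line resid',p@LNn)
"
python3 -m jog '[{"dx":-3,"dy":0,"dz":0,"rx":0,"ry":0,"rz":0,"hand":0.55},{"dx":-3,"dy":0,"dz":2,"rx":0,"ry":0,"rz":0,"hand":0.55},{"dx":-3,"dy":0,"dz":2.5,"rx":0,"ry":0,"rz":0,"hand":0.55},{"dx":-3,"dy":0,"dz":2.5,"rx":0,"ry":0,"rz":0,"hand":0.55},{"dx":0,"dy":0,"dz":0,"rx":0,"ry":0,"rz":0,"hand":0.55},{"dx":0,"dy":0,"dz":0,"rx":0,"ry":0,"rz":0,"hand":0.55}]'
python3 -c "
from h import *
W=ctrl.camera_info('wrist')
import pickle;pickle.dump(W,open('W10.pkl','wb'))
for n in ('wrist','top','scene'): cv2.imwrite(f'pics/{n}10.png',ctrl.snapshot(n)[...,::-1])
c=cv2.imread('pics/wrist10.png')[30:230,170:430];cv2.imwrite('pics/w10c.png',cv2.resize(c,None,fx=3,fy=3,interpolation=cv2.INTER_CUBIC))
a=cv2.imread('pics/scene10.png')[200:325,225:405]
cv2.imwrite('pics/scene10c.png',cv2.resize(a,None,fx=4.4,fy=4.4,interpolation=cv2.INTER_CUBIC))
a=cv2.imread('pics/top10.png')[145:300,235:440]
cv2.imwrite('pics/top10c.png',cv2.resize(a,None,fx=3.8,fy=3.8,interpolation=cv2.INTER_CUBIC))
"
```

```text
rod [508.04 -67.06   5.54] res [-0.4  0.8 -0.4  0.8 -2.3  2.3] across line 0.8 along 60.1 skew 0.34
[573.13552515 -61.35394044  12.        ] exp [448.3 -73.3]
[578.36257278 -60.93820951  12.        ] exp [448.3 -73.3]
line resid 0.6020899201153412
t: 13.3
tool_pos: [513.5, -172.1, 176.6]
tcp_rot: [-1.641, 1.553, -3.115]
contact_force: [-1.2, 0.6, -0.2]
finger_gap: 47.2
```

View pics/wrist10.png

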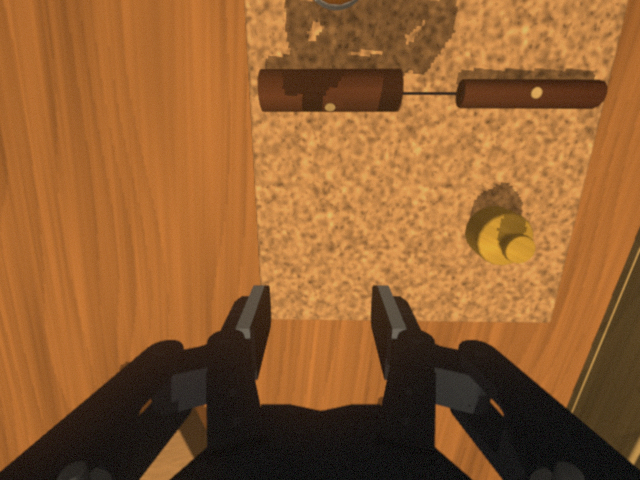

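View pics/scene10c.png

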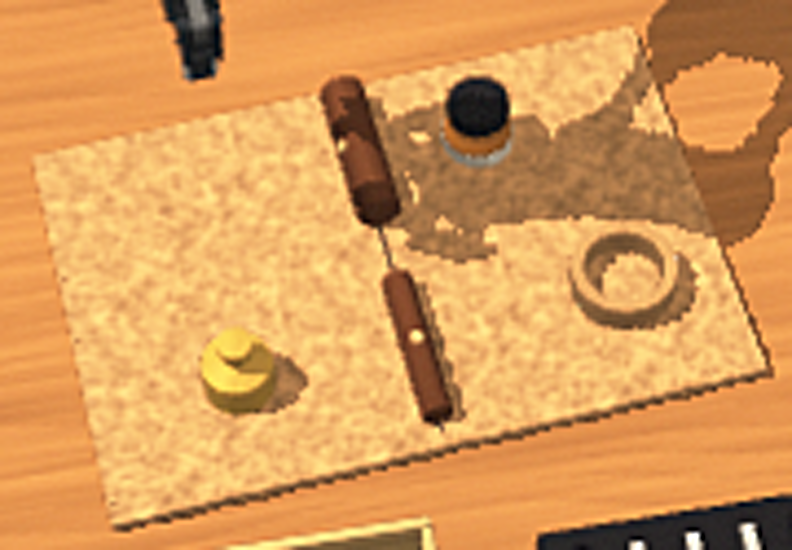

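View pics/top10c.png

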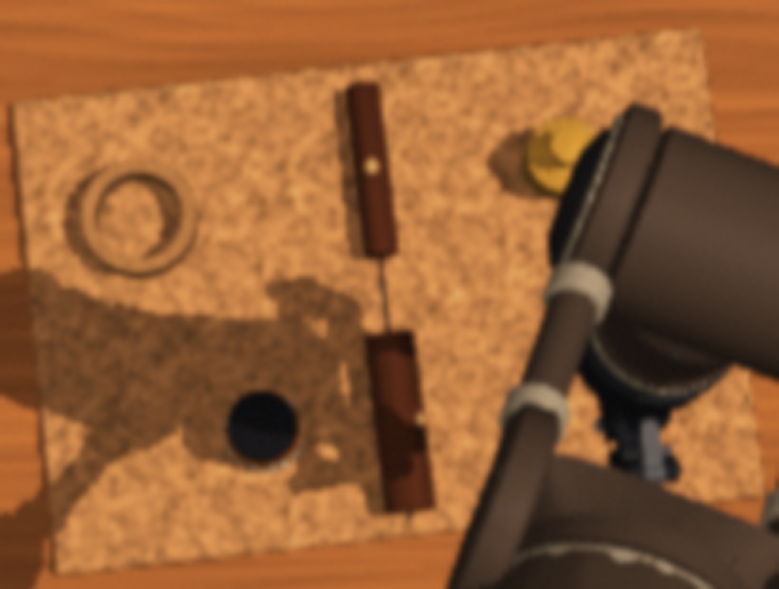

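View pics/w10c.png

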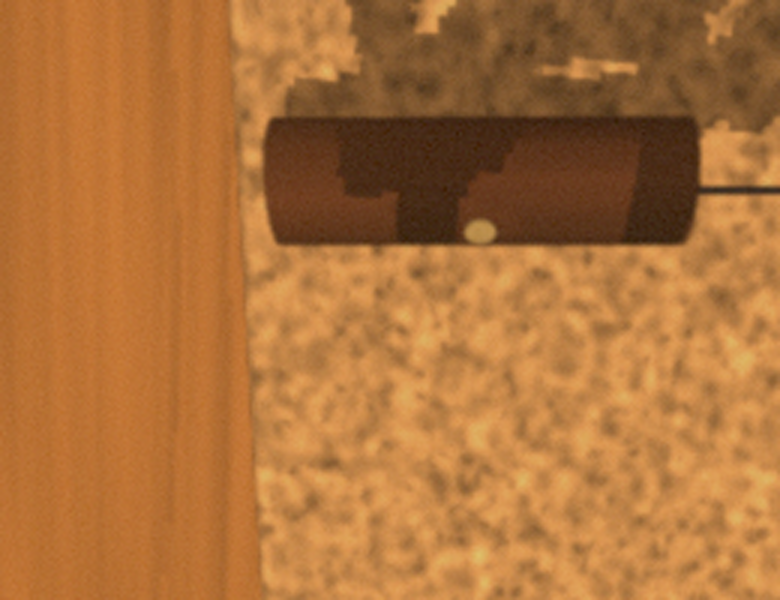

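```bash
python3 -c "
from h import *
import pickle;W=pickle.load(open('W10.pkl','rb'))
fitc(3,170,30,{300:(117.5,243),670:(118,243)},(180,266,699),[508,-67,5],W)
for c in [(705,189),(775,190)]:
  p=atz(W,cr(c,3,170,30),12); print(p,'line resid',(p[:2]-LN0)@LNn)
T=ctrl.camera_info('top');C=lambda x,y:cr((x,y),3.8,235,145)
a=[(366,334),(412,334),(386,510),(433,508)]
h=hull(T,508,-67,5.3/57.3);print(((h-[235,145])*3.8).round().min(0),((h-[235,145])*3.8).round().max(0))
"
```

```text
rod [508.74 -67.76   5.35] res [-0.8  0.8 -1.   1.  -0.8  0.8] across line 0.03 along 60.7 skew 0.15
[571.29434098 -62.31210138  12.        ] line resid -0.20461766068086573
[590.76596726 -60.72218755  12.        ] line resid -0.3860110194033609
[361. 326.] [434. 512.]
```

```bash
python3 -c "
from bench import ctrl
print(ctrl.job_done())"
```

```text
the job is handed in; nothing more can be done
None
```

The thick rod now rests centred over the line, end to end with the thin rod, and I have handed the job in at about 13.5 s.

**What I did:** I set the fingers about 47 mm apart along the rod. I rolled it towards the line in six strokes over its top, lightly pressed at 3–19 N and never gripped. Then I raised the gripper to z ≈ 177 mm, clear of everything.

**Last checks:**
- **Centring:** two wrist-camera views put the rod's axis within about 0.2–0.4 mm of the line, measured against the line in the same picture.
- **Angle:** the rod is 0.15–0.35° off parallel with the line.
- **Other things on the board:** the thin rod, jar and tape look unmoved in the scene and top views. So does the weight in the scene view; the arm partly hides it in the top view. I did not measure the things on the table again.
- **Disagreements:** the two views differ by about 0.8 mm in absolute position, which is within the 2 mm calibration. The first stroke lost contact briefly partway, so I pressed slightly harder after that.

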